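Put the hand dies away in the leaning die rack

ROBOT

A 6-joint arm with a two-finger parallel gripper is mounted at the origin on the work surface. World frame = base frame: x ahead of the robot, y to its left, z up, the work surface at z = 0. Lengths are in m, angles in rad, forces in N, time in s.
With the tool pointing down it reaches from about 0.25 to 0.725 m from the base axis. Payload 9.7 kg.
Tool frame: the origin (TCP) lies on the centre line of the jaws, within the pads' length; the fingertips stand 19 mm ahead of it and the grasp point (between the pads) is the TCP; z points along the fingers, y is the line along which they close (so a half turn about z gives the same grasp; the last joint's range is limited). The gripper opens to 85 mm and grips with 20 to 120 N. Pads are 22 mm wide; open, the fingers measure 114 mm over their backs; the gripper's body (76 mm by 85 mm) begins 54 mm behind the grasp point. The pads swing forward as they close: fully open they stand 13 mm farther back than shut.
Start: joints at [-1.21, 0.087, 0.176, 1.66, 0, 1.571], TCP at [0.194, -0.515, 0.25] pointing down, gripper open.
Joint ranges: [-3.13, 3.13], [-0.85, 1.81], [-1.15, 1.24], [-2.2, 2.28], [-1.44, 1.52], [-3.14, 3.14]. Speed limits (rad/s): [2.22, 2.22, 2.57, 3.14, 3.14, 3.14].

INTERFACE

Orientations are given as a rotation vector (axis times angle).
In Python, from workcell import bot gives the robot as it stands. The module is installed in compiled form; this text tells all that it offers.
- The arm moves only by the tool step_arm, never from a script. Its argument "plan" is a list of rows, each an object of numbers: "grip": the closure, from 0 (fully open) to 1 (shut); "dx", "dy", "dz": the shift along the tool's x, y, z in cm; "wx", "wy", "wz": the turn, a rotation vector about the tool's x, y, z in rad. In form: [{"grip": .., "dx": .., "dy": .., "dz": .., "wx": .., "wy": .., "wz": ..}, ...]. A call has 1 to 8 rows; each row is the pose to reach, as a shift and turn from the pose commanded when the call began, along the tool's axes at that moment; what a row does not reach only later rows make up. A row lasts 1/8 s, in which the tool goes at most 62.5 mm and 10.7 degrees, less where a joint would pass 70% of its speed; a pose out of reach is approached as far as the arm can. A call with a gripper value outside its range is refused whole. The fingers move at their own pace and stop on an object; the grip force is fixed at half the most. Time passes only in rows, so rows that repeat a pose let the fingers close. It gives the time, the measured TCP pose, the force, the opening and the grip force at its end, in the units of the state.
- bot.observe(): the state, without advancing time (a new reading comes with each control period).
- bot.capture(name): name is "side" or "top"; returns the picture (384x512x3 uint8, blue, green, red); there is no depth.
- bot.camera_info(name): a dict with "fx", "fy", "cx", "cy" (pixels), "D" ([k1, k2, p1, p2, k3] as OpenCV has them; the pictures are not rectified), "pose" (4x4, takes a point from camera to world coordinates). Camera axes: x right, y up, looking along -z (the intrinsics and any distortion apply to the point x, -y, -z); pixel columns grow to the right and rows downward; lengths in m; the calibration is good to about 2 mm. A picture is of the moment at which its call begins. camera_info takes no time and is no camera call.
- bot.close_job(): hands the job in; it is judged then, once.
The state is a dict: "time_s": time; "joint_pos": joint angles; "dq": joint speeds; "joint_torque": joint torques, N m; "tool_pos": TCP position; "tcp_rot": TCP orientation; "contact_force": force on the tool from outside, world axes, zero at the start; "ft_torque": the same for the moment, N m; "finger_gap": opening from 0.0 (shut) to 1.0 (fully open); "finger_force": force on a finger pad.
Only numpy, scipy, OpenCV 4.12 (cv2) and the standard library are available. Lean on these libraries where they do the work, as an engineer would, in place of code of your own. Each camera call takes 0.05 s, during which the arm holds its last target. There are 200 camera calls.

TASK

The cutting is finished: take the three steel hand dies off the white cutting board one at a time and put each, cutting head first, into the leaning pocket of the rack that matches its head, resting on the pocket's floor. The cutting edges are easily spoilt and the floors are set at different depths that nobody has noted, so feel each die gently down onto its floor, without ramming, before letting go: it must not drop, even a little. Leave the mallet, the jar and the pile of press dies where they are.

Things in the scene. Friction and masses are not known exactly. Their poses are not given: they have to be found in the camera images.
- die_round: plain steel hand die, 120 mm tall, 0.4 kg, upright on a white board 8 mm thick: a round cutting head 50 mm in diameter, 35 mm high, at the bottom; above it a square shank 26 x 26 mm, sides parallel to its x and y axes, from 35 to 110 mm height, then a 22 mm round striking end up to 120 mm. Origin: centre of the underside of the head; z runs up the shank.
- die_square: plain steel hand die, 120 mm tall, 0.4 kg, upright on a white board 8 mm thick: a square cutting head 44 x 44 mm, 35 mm high, at the bottom; above it a square shank 26 x 26 mm, sides parallel to its x and y axes, from 35 to 110 mm height, then a 22 mm round striking end up to 120 mm. Origin: centre of the underside of the head; z runs up the shank.
- die_oblong: plain steel hand die, 120 mm tall, 0.4 kg, upright on a white board 8 mm thick: an oblong cutting head 30 mm (its x) by 70 mm (its y), 35 mm high, at the bottom; above it a square shank 26 x 26 mm, sides parallel to its x and y axes, from 35 to 110 mm height, then a 22 mm round striking end up to 120 mm. Origin: centre of the underside of the head; z runs up the shank.
- pocket_round (a point): mouth centre of the pocket for the round die: round, 52.2 mm in diameter, rim chamfered 2 mm, its dark springy floor 20 to 38 mm down (unknown, each its own), in a wooden block (face 86 mm in x, 88 in y) leaning 25 degrees towards the robot. z out of the pocket along its axis, y level, x up the slope. Three blocks, 91 mm apart in any order, in a grey rack; mouths 80 mm above the table.
- block_round: the wooden block, 88 mm wide, that holds the round pocket; origin: centre of its underside, 12 mm above the table; z up
- pocket_square (a point): mouth centre of the pocket for the square die: square, 46.2 x 46.2 mm, rim chamfered 2 mm, its dark springy floor 20 to 38 mm down (unknown, each its own), in a wooden block (face 86 mm in x, 88 in y) leaning 25 degrees towards the robot. z out of the pocket along its axis, y level, x up the slope. Three blocks, 91 mm apart in any order, in a grey rack; mouths 80 mm above the table.
- block_square: the wooden block, 88 mm wide, that holds the square pocket; origin: centre of its underside, 12 mm above the table; z up
- pocket_oblong (a point): mouth centre of the pocket for the oblong die: oblong, 32.2 mm (x) by 72.2 mm (y), rim chamfered 2 mm, its dark springy floor 20 to 38 mm down (unknown, each its own), in a wooden block (face 86 mm in x, 88 in y) leaning 25 degrees towards the robot. z out of the pocket along its axis, y level, x up the slope. Three blocks, 91 mm apart in any order, in a grey rack; mouths 80 mm above the table.
- block_oblong: the wooden block, 88 mm wide, that holds the oblong pocket; origin: centre of its underside, 12 mm above the table; z up
- die_stack: bystander: pile of four plywood-backed press dies, 120 x 170 mm, 80 mm high; origin at the centre of its underside
- rivet_jar: bystander: clear jar 60 mm in diameter, 80 mm tall, standing; origin at the centre of its underside
- mallet: bystander: mallet lying down, wooden handle 180 mm long along -x, white head 56 mm thick and 100 mm wide across y at its +x end; origin on the table below the handle

How it is judged:
At the end, for the whole second after the job is handed in: Each die stands at rest (under 0.02 m/s), let go, in the pocket of its own shape: the centre of its underside 16 to 42 mm deep along the pocket axis (it rests on that pocket's floor, 20 to 38 mm down) and within 6 mm of that axis both ways, its shank within 0.2 rad of the axis (z of die_round in the frame of pocket_round between -0.042 and -0.016 m and x of die_round in the frame of pocket_round between -0.006 and 0.006 m and y of die_round in the frame of pocket_round between -0.006 and 0.006 m and angle between the z axis of die_round and the z axis of pocket_round, either way round below 0.2 rad and linear speed of each of die_round, die_square, die_oblong below 0.02 m/s and z of die_square in the frame of pocket_square between -0.042 and -0.016 m and x of die_square in the frame of pocket_square between -0.006 and 0.006 m and y of die_square in the frame of pocket_square between -0.006 and 0.006 m and angle between the z axis of die_square and the z axis of pocket_square, either way round below 0.2 rad and z of die_oblong in the frame of pocket_oblong between -0.042 and -0.016 m and x of die_oblong in the frame of pocket_oblong between -0.006 and 0.006 m and y of die_oblong in the frame of pocket_oblong between -0.006 and 0.006 m and angle between the z axis of die_oblong and the z axis of pocket_oblong, either way round below 0.2 rad); the robot touches nothing.
It fails at once if a hand die was let fall (over 0.2 m/s while out of the fingers, which is a fall of more than about 4 mm) ((linear speed of die_round above 0.2 m/s and contact force between the fingers and die_round below 0.2 N) or (linear speed of die_square above 0.2 m/s and contact force between the fingers and die_square below 0.2 N) or (linear speed of die_oblong above 0.2 m/s and contact force between the fingers and die_oblong below 0.2 N)).
It fails at once if a hand die was rammed down inside its pocket (over 60 N on the block while more than 10 mm deep) ((contact force between die_round and block_round above 60 N and z of die_round in the frame of pocket_round below -0.01 m) or (contact force between die_square and block_square above 60 N and z of die_square in the frame of pocket_square below -0.01 m) or (contact force between die_oblong and block_oblong above 60 N and z of die_oblong in the frame of pocket_oblong below -0.01 m)).
It fails at once if the pile of press dies, the jar or the mallet was moved more than 30 mm (distance of any of die_stack, rivet_jar, mallet from where it was at the start of the episode above 0.03 m).
It also fails if it takes over 72 s, if anything falls off the work surface, if the arm or the gripper's body presses on something with over 40 N, if the wrist force passes 120 N, or if a joint passes its speed limit or range.

## Working session

There is one attempt and no reset: what is moved stays moved. The work goes in short steps, Python scripts to look and compute and a tool call to move; the robot and the scene stay as the last step left them, time stands still between calls to the robot, and variables do not carry over. Pictures are saved under pics/ and viewed, at most 10 in all, crops included, and the job is handed in when it is done.

Besides the shell and the picture viewer there is one more tool, called after "Request:" as name([rows], argument=value, ...), one row to a line, values as JSON. step_arm: Moves the arm, as the interface text tells. Its arguments: {"type":"object","properties":{"plan":{"type":"array"}},"required":["plan"]}

```bash
mkdir -p pics; python3 - <<'E'
from workcell import bot
import cv2,numpy as np
np.set_printoptions(precision=4,suppress=True)
for n in("side","top"):
    im=bot.capture(n);cv2.imwrite(f"pics/{n}0.png",im)
    c=bot.camera_info(n);print(n,{k:c[k] for k in c if k!="pose"});print(np.array(c["pose"]))
print(bot.observe())
E
```

```text
side {'fx': 395.2395218945638, 'fy': 395.2395218945638, 'cx': 267.4472750295458, 'cy': 185.87857045059005, 'D': array([-0.1006,  0.    ,  0.    ,  0.    ,  0.    ])}
[[-0.9113  0.2626 -0.317   0.2974]
 [-0.4116 -0.5669  0.7136  0.6261]
 [ 0.0077  0.7808  0.6247  0.6471]
 [ 0.      0.      0.      1.    ]]
top {'fx': 370.63597986131725, 'fy': 370.63597986131725, 'cx': 255.48764323141205, 'cy': 187.13698620724463, 'D': array([-0.087,  0.   ,  0.   ,  0.   ,  0.   ])}
[[-0.021   0.9854 -0.1691  0.4543]
 [-0.9998 -0.02    0.0073 -0.0031]
 [ 0.0038  0.1692  0.9856  0.9753]
 [ 0.      0.      0.      1.    ]]
{'time_s': 0.1, 'joint_pos': array([-1.21  ,  0.0874,  0.1752,  1.6598,  0.    ,  1.5708]), 'dq': array([-0.0003, -0.0024,  0.0027,  0.0003,  0.0013, -0.0012]), 'joint_torque': array([  0.0001, -52.1559,  46.5655,   0.016 ,  -0.    ,   0.    ]), 'tool_pos': array([ 0.1941, -0.5144,  0.2496]), 'tcp_rot': array([-3.0894, -0.5634,  0.0003]), 'contact_force': array([ 0.3307, -0.0711, -0.0634]), 'ft_torque': array([ 0.0108, -0.0387,  0.0232]), 'finger_force': 0.0, 'finger_gap': 0.9980224530426063}
```

View pics/side0.png

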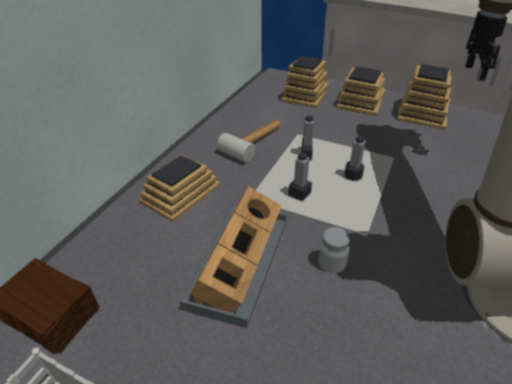

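View pics/top0.png

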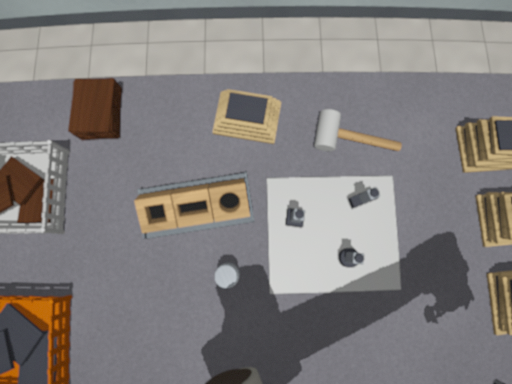

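The side view shows the rack with its round, oblong and square pockets near (258,207), (243,238) and (228,275). The dies are at round (355,165), square (300,180) and oblong (307,138). In the top view the pockets are at round (229,201), oblong (192,207) and square (157,213), and the dies at square (295,215), oblong (365,197) and round (351,257). Next I take enlarged crops.

```bash
cat > h.py <<'E'
import cv2,numpy as np
from workcell import bot
from scipy.spatial.transform import Rotation as R
np.set_printoptions(precision=4,suppress=True)
def K(n):
    c=bot.camera_info(n);return np.array([[c["fx"],0,c["cx"]],[0,c["fy"],c["cy"]],[0,0,1]]),np.array(c["D"]),np.array(c["pose"])
def rays(n,px):
    k,D,P=K(n);u=cv2.undistortPoints(np.array(px,float).reshape(-1,1,2),k,D)[:,0]
    return P[:3,3],np.c_[u[:,0],-u[:,1],-np.ones(len(u))]@P[:3,:3].T
def onz(n,px,z):
    o,d=rays(n,px);return o+d*((z-o[2])/d[:,2])[:,None]
def proj(n,X):
    k,D,P=K(n);q=(np.array(X,float).reshape(-1,3)-P[:3,3])@P[:3,:3]
    return cv2.projectPoints(q*[1,-1,-1],np.zeros(3),np.zeros(3),k,D)[0][:,0]
def tri(pt,ps):
    A=np.zeros((3,3));b=np.zeros(3)
    for n,p in(("top",pt),("side",ps)):
        o,d=rays(n,[p]);d=d[0]/np.linalg.norm(d[0]);M=np.eye(3)-np.outer(d,d);A+=M;b+=M@o
    return np.linalg.solve(A,b)
E
python3 - <<'E'
import cv2
t=cv2.imread("pics/top0.png");s=cv2.imread("pics/side0.png")
a=cv2.resize(t[165:245,130:260],(780,480),interpolation=cv2.INTER_CUBIC)  # x6
cv2.imwrite("pics/c_rack.png",a)
b=cv2.resize(t[175:275,270:400],(780,600),interpolation=cv2.INTER_CUBIC)
cv2.imwrite("pics/c_dies.png",b)
c=cv2.resize(s[110:210,270:400],(780,600),interpolation=cv2.INTER_CUBIC)
cv2.imwrite("pics/c_sdies.png",c)
E
```

```text
(no output)
```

View pics/c_rack.png

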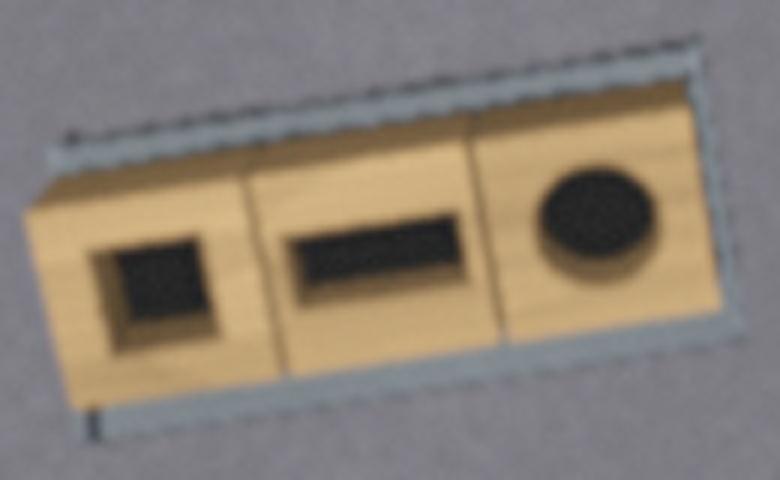

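View pics/c_dies.png

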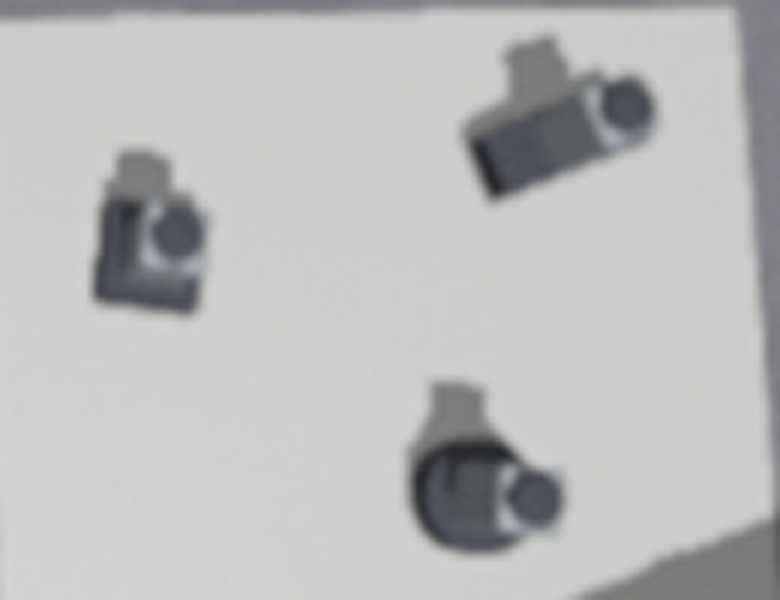

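View pics/c_sdies.png

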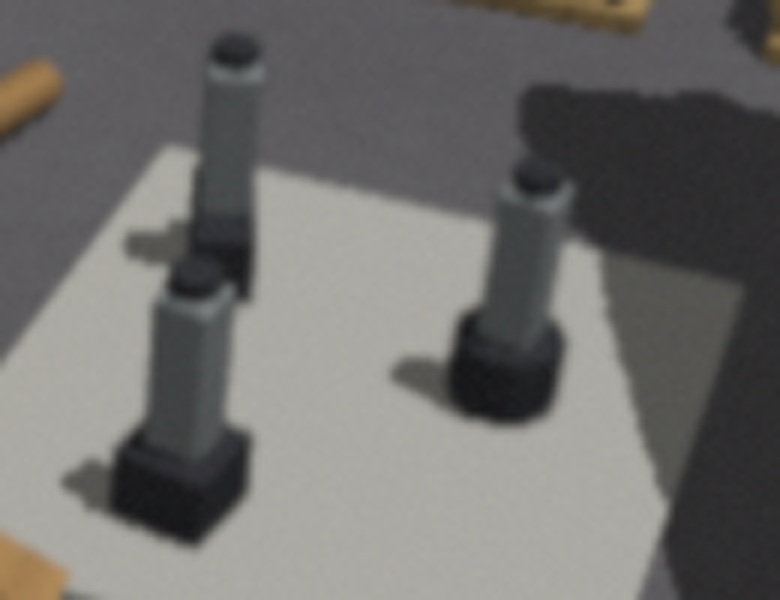

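The rack crop shows the mouth outlines: square (88,250)(197,237)(217,335)(115,353), oblong (288,238)(455,213)(467,280)(297,305), and a round ellipse centred near (598,224). The die crops show the striking ends: top view square (178,232), oblong (629,104), round (535,497); side view (200,270), (236,48), (541,175).

```bash
python3 - <<'E'
from h import *
f=lambda p,o:(np.array(p,float)+.5)/6-.5+np.array(o)
T={'sq':(178,232),'ob':(629,104),'rd':(535,497)};S={'sq':(200,270),'ob':(236,48),'rd':(541,175)}
to,so=(270,175),(270,110)
for k in T:
    a,b=f(T[k],to),f(S[k],so)
    print(k,'top',onz('top',[a],.128)[0],'side',onz('side',[b],.128)[0],'tri',tri(a,b))
def ang(p,q,o,z):
    X=onz('top',[f(p,o),f(q,o)],z);d=X[1]-X[0];return np.degrees(np.arctan2(d[1],d[0])),np.linalg.norm(d)*1e3
print('sq bottom',ang((97,300),(192,312),to,.008),'left',ang((97,300),(107,200),to,.008))
print('ob left',ang((492,200),(466,135),to,.008),'long',ang((492,200),(645,145),to,.043))
print('rd shank',ang((497,527),(512,460),to,.118))
ro=(130,165)
P={'sq':[(88,250),(197,237),(217,335),(115,353)],'ob':[(288,238),(455,213),(467,280),(297,305)],'rd':[(598,224)]}
C={k:onz('top',[f(np.mean(v,0),ro)],.08)[0] for k,v in P.items()};print(C)
for a,b in(('sq','ob'),('ob','rd')):
    d=C[b]-C[a];print(np.linalg.norm(d),np.degrees(np.arctan2(-d[0],d[1])))
s=cv2.imread("pics/side0.png")
cv2.imwrite("pics/c_srack.png",cv2.resize(s[185:325,180:300],(720,840)[0:1]+(840,),interpolation=cv2.INTER_CUBIC)[:600])
print(proj('side',list(C.values())))
o=bot.observe();print(R.from_rotvec(o['tcp_rot']).as_matrix())
E
```

```text
sq top [ 0.5368 -0.1086  0.128 ] side [ 0.5338 -0.1086  0.128 ] tri [ 0.5354 -0.109   0.1275]
ob top [ 0.5826 -0.2872  0.128 ] side [ 0.5808 -0.283   0.128 ] tri [ 0.5828 -0.2883  0.1249]
rd top [ 0.433  -0.2405  0.128 ] side [ 0.4291 -0.2357  0.128 ] tri [ 0.4315 -0.2419  0.124 ]
sq bottom (np.float64(-98.48036641920274), np.float64(41.63131295930192)) left (np.float64(-7.648381606874313), np.float64(43.98075731634842))
ob left (np.float64(18.61605740135345), np.float64(30.734832216332467)) long (np.float64(-71.9903185559111), np.float64(71.36769644814198))
rd shank (np.float64(-16.099243152859614), np.float64(26.189600707768243))
{'sq': array([0.5476, 0.2356, 0.08  ]), 'ob': array([0.5601, 0.1448, 0.08  ]), 'rd': array([0.5727, 0.0549, 0.08  ])}
0.09160570721096177 -172.14352435755418
0.09080921987005636 -172.059902147172
[[227.9518 271.7911]
 [244.389  236.8891]
 [258.1084 207.618 ]]
[[ 0.9356  0.353  -0.0004]
 [ 0.353  -0.9356  0.0011]
 [ 0.     -0.0012 -1.    ]]
```

View pics/c_srack.png

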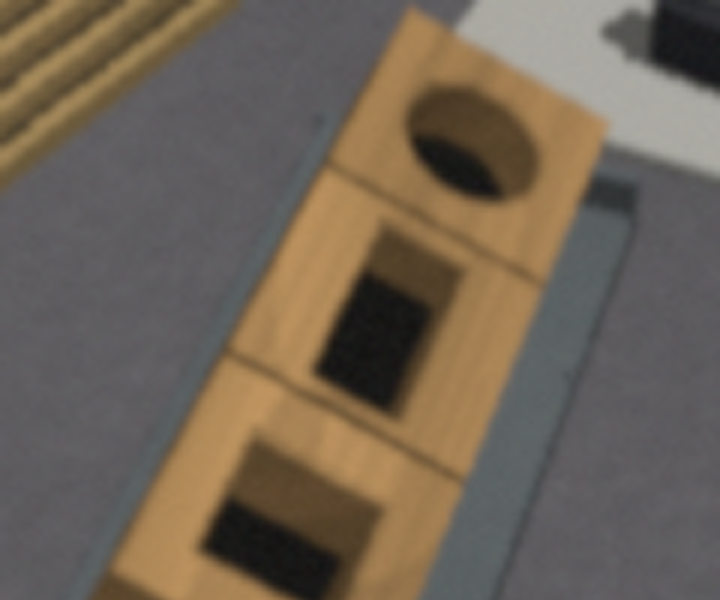

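The side view confirms the mouth centres to within about 2 mm: round (258.6,208.2), oblong (244.6,237.9). Rack yaw comes out at about 7.9° and pitch at 91 mm. I start with the square die.

```bash
cat >> h.py <<'E'
def Rt(yaw,tilt=0):
    t=np.radians(tilt);return R.from_euler('z',yaw,degrees=True).as_matrix()@np.array([[np.cos(t),0,np.sin(t)],[0,-1,0],[np.sin(t),0,-np.cos(t)]])
def d(pos,yaw,tilt=0,cur=None):
    "shift (cm) and turn from the present tool pose; cur=(pos,R) overrides"
    if cur is None:
        o=bot.observe();cur=(o['tool_pos'],R.from_rotvec(o['tcp_rot']).as_matrix())
    p,M=cur;G=Rt(yaw,tilt)
    print('shift cm',(M.T@(np.array(pos)-p))*100,'w',R.from_matrix(M.T@G).as_rotvec())
E
python3 - <<'E'
from h import *
d((.5355,-.109,.25),-8)
E
```

```text
shift cm [ 46.2548 -25.8791  -0.0039] w [-0.0012  0.0003  0.5004]
```

Request:
step_arm([
  {"grip":0,"dx":4.6,"dy":-2.6,"dz":0,"wx":0,"wy":0,"wz":0.05},
  {"grip":0,"dx":9.2,"dy":-5.2,"dz":0,"wx":0,"wy":0,"wz":0.1},
  {"grip":0,"dx":13.8,"dy":-7.8,"dz":0,"wx":0,"wy":0,"wz":0.15},
  {"grip":0,"dx":18.5,"dy":-10.3,"dz":0,"wx":0,"wy":0,"wz":0.2},
  {"grip":0,"dx":23.1,"dy":-12.9,"dz":0,"wx":0,"wy":0,"wz":0.25},
  {"grip":0,"dx":27.7,"dy":-15.5,"dz":0,"wx":0,"wy":0,"wz":0.3},
  {"grip":0,"dx":32.3,"dy":-18.1,"dz":0,"wx":0,"wy":0,"wz":0.35},
  {"grip":0,"dx":36.9,"dy":-20.7,"dz":0,"wx":0,"wy":0,"wz":0.4},
])

```text
time_s: 1.1
tool_pos: [0.4671, -0.1891, 0.2501]
tcp_rot: [-3.141, 0.064, 0.0]
contact_force: [0.9, -0.5, -0.4]
finger_gap: 0.997
finger_force: 0.0
```

```bash
python3 - <<'E'
from h import *
d((.5355,-.109,.25),-8);d((.5355,-.109,.093),-8);print(bot.observe()['joint_pos'])
E
```

```text
shift cm [ 6.503  -8.2816  0.0052] w [-0.      0.0002  0.0988]
shift cm [ 6.5061 -8.2811 15.7052] w [-0.      0.0002  0.0988]
[-0.3846 -0.0232  0.0625  1.6567 -0.      2.7978]
```

The tool yaw is j1−j6+180°, so j6 would go out of range at the rack. I'll turn the grasp by 90° so that tool x runs along the pocket's y.

```bash
sed -i 's/;G=Rt(yaw,tilt)/;G=Rt(yaw,tilt)@np.array([[0,1,0],[-1,0,0],[0,0,1]])/' h.py; python3 - <<'E'
from h import *
d((.5355,-.109,.25),-8);d((.5355,-.109,.093),-8)
E
```

```text
shift cm [ 6.503  -8.2816  0.0052] w [-0.0002  0.0001 -1.472 ]
shift cm [ 6.5061 -8.2811 15.7052] w [-0.0002  0.0001 -1.472 ]
```

Request:
step_arm([
  {"grip":0,"dx":1.5,"dy":-2.0,"dz":0,"wx":0,"wy":0,"wz":-0.18},
  {"grip":0,"dx":3,"dy":-4,"dz":0,"wx":0,"wy":0,"wz":-0.36},
  {"grip":0,"dx":4.5,"dy":-6,"dz":0,"wx":0,"wy":0,"wz":-0.54},
  {"grip":0,"dx":6,"dy":-7.5,"dz":0,"wx":0,"wy":0,"wz":-0.72},
  {"grip":0,"dx":6.5,"dy":-8.3,"dz":0,"wx":0,"wy":0,"wz":-0.9},
  {"grip":0,"dx":6.5,"dy":-8.3,"dz":0,"wx":0,"wy":0,"wz":-1.08},
  {"grip":0,"dx":6.5,"dy":-8.3,"dz":0,"wx":0,"wy":0,"wz":-1.26},
  {"grip":0,"dx":6.5,"dy":-8.3,"dz":0,"wx":0,"wy":0,"wz":-1.44},
])

```text
time_s: 2.1
tool_pos: [0.5344, -0.1102, 0.2498]
tcp_rot: [-2.395, -2.032, 0.001]
contact_force: [-0.2, 0.1, -0.3]
finger_gap: 0.997
finger_force: 0.0
```

```bash
python3 - <<'E'
from h import *
d((.5355,-.109,.093),-8);print(bot.observe()['joint_pos'])
E
```

```text
shift cm [ 0.133   0.0995 15.6838] w [-0.0009 -0.0001 -0.0243]
[-0.2033  0.0771  0.1646  1.6591  0.      1.5314]
```

Request:
step_arm([
  {"grip":0,"dx":0.1,"dy":0.1,"dz":3,"wz":-0.024,"wx":0,"wy":0},
  {"grip":0,"dx":0.1,"dy":0.1,"dz":6.5,"wz":-0.024,"wx":0,"wy":0},
  {"grip":0,"dx":0.1,"dy":0.1,"dz":10,"wz":-0.024,"wx":0,"wy":0},
  {"grip":0,"dx":0.1,"dy":0.1,"dz":13,"wz":-0.024,"wx":0,"wy":0},
  {"grip":0,"dx":0.1,"dy":0.1,"dz":15,"wz":-0.024,"wx":0,"wy":0},
  {"grip":0,"dx":0.1,"dy":0.1,"dz":15.7,"wz":-0.024,"wx":0,"wy":0},
  {"grip":0.3,"dx":0.1,"dy":0.1,"dz":15.7,"wz":-0.024,"wx":0,"wy":0},
  {"grip":0.5,"dx":0.1,"dy":0.1,"dz":15.7,"wz":-0.024,"wx":0,"wy":0},
])

```text
time_s: 3.1
tool_pos: [0.5362, -0.1095, 0.0943]
tcp_rot: [2.377, 2.053, 0.001]
contact_force: [0.7, -0.2, 0.5]
finger_gap: 0.606
finger_force: 0.0
```

Request:
step_arm([
  {"grip":0.6,"dx":0,"dy":0,"dz":0,"wx":0,"wy":0,"wz":0},
  {"grip":0.7,"dx":0,"dy":0,"dz":0,"wx":0,"wy":0,"wz":0},
  {"grip":0.85,"dx":0,"dy":0,"dz":0,"wx":0,"wy":0,"wz":0},
  {"grip":1,"dx":0,"dy":0,"dz":0,"wx":0,"wy":0,"wz":0},
  {"grip":1,"dx":0,"dy":0,"dz":0,"wx":0,"wy":0,"wz":0},
  {"grip":1,"dx":0,"dy":0,"dz":0,"wx":0,"wy":0,"wz":0},
])

```text
time_s: 3.85
tool_pos: [0.5359, -0.1096, 0.094]
tcp_rot: [2.377, 2.053, 0.001]
contact_force: [-0.7, -0.8, 6.0]
finger_gap: 0.299
finger_force: 59.5
```

```bash
cat >> h.py <<'E'
YAW=7.9
PZ=-Rt(YAW,25)[:,2];PX=Rt(YAW,25)[:,0];PY=-Rt(YAW,25)[:,1]
C=dict(sq=np.array([.5476,.2356,.08]),ob=np.array([.5601,.1448,.08]),rd=np.array([.5727,.0549,.08]))
def hover(k,out,L=.086,cur=None):
    d(C[k]+PZ*(L+out),YAW,25,cur)
E
python3 - <<'E'
from h import *
f=lambda p,o:(np.array(p,float)+.5)/6-.5+np.array(o)
print(PX,PY,PZ)
print('rd',tri(f((598,224),(130,165)),f((474,142),(180,185))))
print('ob',tri(f((377,259),(130,165)),f((390,320),(180,185))))
print('sideonz',onz('side',[f((474,142),(180,185)),f((390,320),(180,185))],.08))
o=bot.observe();M=R.from_rotvec(o['tcp_rot']).as_matrix();p=o['tool_pos']
for q in .05,: hover('sq',q,cur=(p+[0,0,.156],M))
E
```

```text
[0.8977 0.1246 0.4226] [-0.1374  0.9905 -0.    ] [-0.4186 -0.0581  0.9063]
rd [0.5723 0.0548 0.0784]
ob [0.5601 0.145  0.0774]
sideonz [[0.5709 0.0563 0.08  ]
 [0.5585 0.1472 0.08  ]]
shift cm [32.7091 -9.3915  4.6543] w [-0.4324  0.0623 -0.2793]
```

Request:
step_arm([
  {"grip":1,"dx":0,"dy":0,"dz":-0.5,"wx":0,"wy":0,"wz":0},
  {"grip":1,"dx":0,"dy":0,"dz":-2,"wx":0,"wy":0,"wz":0},
  {"grip":1,"dx":0,"dy":0,"dz":-5,"wx":0,"wy":0,"wz":0},
  {"grip":1,"dx":0,"dy":0,"dz":-8,"wx":0,"wy":0,"wz":0},
  {"grip":1,"dx":0,"dy":0,"dz":-11,"wx":0,"wy":0,"wz":0},
  {"grip":1,"dx":0,"dy":0,"dz":-14,"wx":0,"wy":0,"wz":0},
  {"grip":1,"dx":0,"dy":0,"dz":-15.6,"wx":0,"wy":0,"wz":0},
])

```text
time_s: 4.72
tool_pos: [0.536, -0.1095, 0.2515]
tcp_rot: [2.376, 2.053, 0.002]
contact_force: [-0.0, -0.2, -3.2]
finger_gap: 0.3
finger_force: 59.4
```

Request:
step_arm([
  {"grip":1,"dx":2,"dy":-0.6,"dz":0,"wx":0,"wy":0,"wz":0},
  {"grip":1,"dx":6,"dy":-1.7,"dz":0,"wx":-0.07,"wy":0.01,"wz":-0.04},
  {"grip":1,"dx":11,"dy":-3.2,"dz":0,"wx":-0.14,"wy":0.02,"wz":-0.09},
  {"grip":1,"dx":16,"dy":-4.6,"dz":0,"wx":-0.21,"wy":0.03,"wz":-0.14},
  {"grip":1,"dx":21,"dy":-6,"dz":0,"wx":-0.28,"wy":0.04,"wz":-0.18},
  {"grip":1,"dx":26,"dy":-7.5,"dz":0,"wx":-0.35,"wy":0.05,"wz":-0.23},
  {"grip":1,"dx":30,"dy":-8.6,"dz":1,"wx":-0.43,"wy":0.062,"wz":-0.28},
  {"grip":1,"dx":32.7,"dy":-9.4,"dz":2.5,"wx":-0.432,"wy":0.062,"wz":-0.279},
])

```text
time_s: 5.72
tool_pos: [0.488, 0.2299, 0.2229]
tcp_rot: [1.849, 2.128, 0.472]
contact_force: [-0.6, -1.2, -3.1]
finger_gap: 0.295
finger_force: 60.6
```

```bash
python3 - <<'E'
from h import *
for q in .05,.02,.005: hover('sq',q)
t=bot.capture('top');s=bot.capture('side')
cv2.imwrite('pics/h_t.png',t);cv2.imwrite('pics/h_s.png',s)
a=cv2.resize(t[150:270,100:230],(650,600),interpolation=cv2.INTER_CUBIC)
cv2.imwrite('pics/h1.png',a)
E
```

```text
shift cm [-0.2551 -0.611   1.878 ] w [-0.0011 -0.0021  0.0021]
shift cm [-0.2614 -0.6077  4.878 ] w [-0.0011 -0.0021  0.0021]
shift cm [-0.2645 -0.606   6.378 ] w [-0.0011 -0.0021  0.0021]
```

View pics/h_s.png

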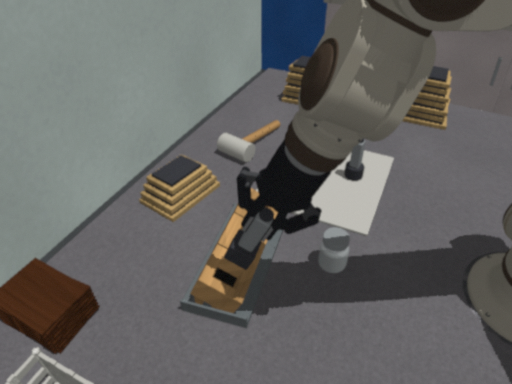

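The side view shows the die held in line above the middle of the rack, clear of everything. Next I estimate the floor depths from the floor edges seen in the first rack picture, for caution only.

```bash
python3 - <<'E'
from h import *
f=lambda p,o:(np.array(p,float)+.5)/6-.5+np.array(o)
def depth(cam,k,px,off,ax,val):
    o,dd=rays(cam,[f(px,off)]);dd=dd[0];A=PX if ax=='x' else PY
    t=(val-(o-C[k])@A)/(dd@A);P=o+t*dd-C[k];return P@PX*1e3,P@PY*1e3,P@PZ*1e3
t=(130,165);s=(180,185)
for a in [('top','sq',(122,300),t,'y',.0231),('top','sq',(170,320),t,'x',-.0231),('top','ob',(303,262),t,'y',.0361),('top','ob',(385,282),t,'x',-.0161),('top','rd',(598,259),t,'x',-.0261),
 ('side','sq',(285,528),s,'y',-.0231),('side','ob',(400,293),s,'y',-.0361),('side','ob',(415,355),s,'x',-.0161)]:print(a[:3],*depth(*a))
hover('sq',.004)
E
```

```text
('top', 'sq', (122, 300)) -11.361234189721596 23.10000000000002 -35.31068748175008
('top', 'sq', (170, 320)) -23.10000000000001 4.805621709733511 -34.3255170327168
('top', 'ob', (303, 262)) -6.894336717093124 36.10000000000001 -34.72876995861655
('top', 'ob', (385, 282)) -16.09999999999993 1.3615390166424848 -18.549830413174053
('top', 'rd', (598, 259)) -26.099999999999973 4.150535955465047 -34.97556033871529
('side', 'sq', (285, 528)) -3.0298648911550874 -23.100000000000076 -36.27025497114347
('side', 'ob', (400, 293)) -3.5740576314874564 -36.099999999999916 -29.386720023766603
('side', 'ob', (415, 355)) -16.100000000000072 -6.5995345899375115 -19.65202005049467
shift cm [-0.2933 -0.438   6.2868] w [-0.0062 -0.0015  0.0035]
```

Request:
step_arm([
  {"grip":1,"dx":-0.1,"dy":-0.2,"dz":1.5,"wx":0,"wy":0,"wz":0},
  {"grip":1,"dx":-0.2,"dy":-0.4,"dz":3,"wx":-0.006,"wy":0,"wz":0.003},
  {"grip":1,"dx":-0.3,"dy":-0.4,"dz":4.5,"wx":-0.006,"wy":0,"wz":0.003},
  {"grip":1,"dx":-0.3,"dy":-0.4,"dz":5.5,"wx":-0.006,"wy":0,"wz":0.003},
  {"grip":1,"dx":-0.3,"dy":-0.4,"dz":5.5,"wx":-0.006,"wy":0,"wz":0.003},
])

```text
time_s: 6.45
tool_pos: [0.5101, 0.227, 0.1716]
tcp_rot: [1.853, 2.119, 0.474]
contact_force: [-0.0, -0.6, -2.8]
finger_gap: 0.3
finger_force: 60.5
```

```bash
python3 - <<'E'
from h import *
for q in .004,-.005: hover('sq',q)
s=bot.capture('side');t=bot.capture('top')
a=cv2.resize(s[200:310,190:290],(500,550),interpolation=cv2.INTER_CUBIC)
b=cv2.resize(t[170:250,120:200],(550,550),interpolation=cv2.INTER_CUBIC)[:,150:450]
cv2.imwrite('pics/h2.png',np.hstack([a,b]))
print(proj('side',[C['sq']+PZ*.1]),bot.observe()['contact_force'])
E
```

```text
shift cm [ 0.3387 -0.3998  0.9158] w [ 0.0031  0.0007 -0.0039]
shift cm [ 0.3393 -0.4025  1.8158] w [ 0.0031  0.0007 -0.0039]
[[248.9154 242.4132]] [ 0.8272 -0.0832 -3.1538]
```

View pics/h2.png

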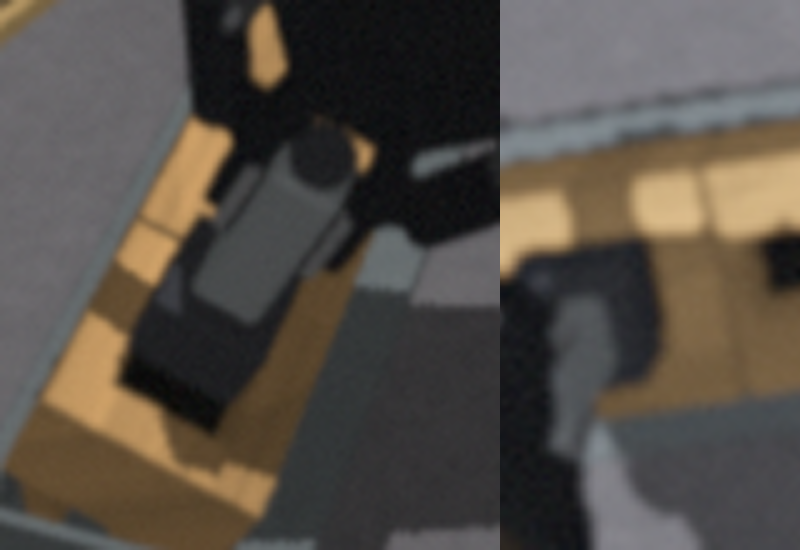

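The left half (side view, ×5) shows the die just over the square mouth, with the bottom +y edge of its head from (120,380) to (215,430). I compare that with the prediction from the TCP pose.

```bash
python3 - <<'E'
from h import *
o=bot.observe();M=R.from_rotvec(o['tcp_rot']).as_matrix();p=o['tool_pos']
B=p+M[:,2]*.086
X=[B+M[:,0]*.022+s*M[:,1]*.022 for s in(1,-1)]
obs=(np.array([(120,380),(215,430)])+.5)/5-.5+[190,200]
print(proj('side',X),obs)
print('underside centre in pocket frame',[(B-C['sq'])@a*1e3 for a in(PX,PY,PZ)])
for q,x in zip(obs,X):
    print(proj('side',[x+PX*.001])-proj('side',[x]),proj('side',[x+PY*.001])-proj('side',[x]),proj('side',[x+PZ*.001])-proj('side',[x]))
E
```

```text
[[213.3478 268.4706]
 [235.2138 280.631 ]] [[213.6 275.6]
 [232.6 285.6]]
underside centre in pocket frame [np.float64(5.17989813454549), np.float64(-2.9883872679303454), np.float64(14.417076451778595)]
[[-0.5005 -0.2755]] [[-0.2175  0.4273]] [[ 0.1819 -0.2783]]
[[-0.4968 -0.2713]] [[-0.194   0.4378]] [[ 0.2029 -0.265 ]]
```

```bash
python3 - <<'E'
from h import *
for i in range(2):
    o=bot.observe();print(o['time_s'],o['tool_pos'],o['joint_pos'],o['dq']);bot.capture('top')
o=bot.observe();M=R.from_rotvec(o['tcp_rot']).as_matrix();p=o['tool_pos']
print(M.T@PX,M.T@PY,M.T@PZ)
g=lambda q:(np.array(q)+.5)/5-.5+[190,200]
cap=g((322,150));bot_=g((167,405));shk=g((222,302)) # shank foot, +y edge middle
for th in range(-6,25,3):
    t=np.radians(th);a=-M[:,2]*np.cos(t)-M[:,0]*np.sin(t);b=M[:,0]*np.cos(t)-M[:,2]*np.sin(t)
    q=proj('side',[p+.034*a,p-.051*a+.013*b,p-.086*a+.022*b]);print(th,(q-[cap,shk,bot_]).ravel())
E
```

```text
6.55 [0.5102 0.2274 0.173 ] [ 0.4892 -0.309  -0.4068  1.0556 -0.1474  1.8946] [ 0.0015 -0.0087  0.0089  0.0012  0.0006 -0.0003]
6.6 [0.5103 0.2275 0.1733] [ 0.4894 -0.3093 -0.4066  1.0556 -0.1474  1.8946] [ 0.0031 -0.0039  0.0035 -0.0012 -0.0001 -0.0006]
[0.0035 1.     0.0055] [ 1.     -0.0035  0.0005] [ 0.0005  0.0055 -1.    ]
-6 [ 0.481  -0.0263  0.0066 -1.1847  2.722  -9.4872]
-3 [ 0.8631 -0.8348 -0.444  -0.167   1.9398 -7.755 ]
0 [ 1.2214 -1.6096 -0.8621  0.8039  1.2058 -6.0893]
3 [ 1.555  -2.3485 -1.2464  1.7253  0.5222 -4.4949]
6 [ 1.863  -3.0496 -1.5957  2.5945 -0.1084 -2.9765]
9 [ 2.1446 -3.7109 -1.9086  3.4086 -0.6837 -1.5391]
12 [ 2.3992 -4.3308 -2.184   4.165  -1.2013 -0.1876]
15 [ 2.6262 -4.9077 -2.4207  4.8611 -1.6589  1.0733]
18 [ 2.8252 -5.4403 -2.6177  5.4945 -2.0541  2.2386]
21 [ 2.9957 -5.9272 -2.774   6.0627 -2.3847  3.3035]
24 [ 3.1375 -6.3675 -2.8886  6.5635 -2.6486  4.2633]
```

The black band turns out to be the pocket floor seen past the head. The cap and shank foot fit zero tilt to about 1 px, so the die is held straight. Now lower it to just above the mouth.

```bash
python3 - <<'E'
from h import *
for q in .004,: hover('sq',q)
E
```

```text
shift cm [ 0.2762 -0.5018  1.0763] w [ 0.0055 -0.0005 -0.0035]
```

Request:
step_arm([
  {"grip":1,"dx":0.15,"dy":-0.25,"dz":0.3,"wx":0.005,"wy":0,"wz":-0.003},
  {"grip":1,"dx":0.3,"dy":-0.55,"dz":0.6,"wx":0.005,"wy":0,"wz":-0.003},
  {"grip":1,"dx":0.3,"dy":-0.55,"dz":0.9,"wx":0.005,"wy":0,"wz":-0.003},
  {"grip":1,"dx":0.3,"dy":-0.55,"dz":1.1,"wx":0.005,"wy":0,"wz":-0.003},
  {"grip":1,"dx":0.3,"dy":-0.55,"dz":1.1,"wx":0.005,"wy":0,"wz":-0.003},
  {"grip":1,"dx":0.3,"dy":-0.55,"dz":1.1,"wx":0.005,"wy":0,"wz":-0.003},
])

```text
time_s: 7.4
tool_pos: [0.5094, 0.2304, 0.1605]
tcp_rot: [1.851, 2.124, 0.471]
contact_force: [-0.1, -0.4, -3.7]
finger_gap: 0.296
finger_force: 60.5
```

Request:
step_arm([
  {"grip":1,"dx":0,"dy":0,"dz":0.15,"wx":0,"wy":0,"wz":0},
  {"grip":1,"dx":0,"dy":0,"dz":0.3,"wx":0,"wy":0,"wz":0},
  {"grip":1,"dx":0,"dy":0,"dz":0.45,"wx":0,"wy":0,"wz":0},
  {"grip":1,"dx":0,"dy":0,"dz":0.6,"wx":0,"wy":0,"wz":0},
  {"grip":1,"dx":0,"dy":0,"dz":0.6,"wx":0,"wy":0,"wz":0},
])

```text
time_s: 8.02
tool_pos: [0.5118, 0.2308, 0.1548]
tcp_rot: [1.851, 2.125, 0.471]
contact_force: [0.3, 0.4, -3.3]
finger_gap: 0.296
finger_force: 60.5
```

```bash
cat >> h.py <<'E'
def st(k,L=.086):
    o=bot.observe();M=R.from_rotvec(o['tcp_rot']).as_matrix();B=o['tool_pos']+M[:,2]*L-C[k]
    print('pocket xyz mm',np.array([B@PX,B@PY,B@PZ])*1e3,'F(tool)',M.T@o['contact_force'],'T',M.T@o['ft_torque'],'Fp',[round(float(o['contact_force']@a),1) for a in(PX,PY,PZ)])
E
python3 -c "
from h import *
st('sq')"
```

```text
pocket xyz mm [-1.1315  0.1316 -2.9499] F(tool) [ 0.3304 -1.0561  3.1257] T [ 0.6833 -0.007   0.0233] Fp [-1.1, 0.3, -3.1]
```

Request:
step_arm([
  {"grip":1,"dx":0,"dy":0,"dz":0.1,"wx":0,"wy":0,"wz":0},
  {"grip":1,"dx":0,"dy":0,"dz":0.2,"wx":0,"wy":0,"wz":0},
  {"grip":1,"dx":0,"dy":0,"dz":0.3,"wx":0,"wy":0,"wz":0},
  {"grip":1,"dx":0,"dy":0,"dz":0.4,"wx":0,"wy":0,"wz":0},
  {"grip":1,"dx":0,"dy":0,"dz":0.4,"wx":0,"wy":0,"wz":0},
])

```text
time_s: 8.65
tool_pos: [0.5135, 0.231, 0.1512]
tcp_rot: [1.851, 2.125, 0.471]
contact_force: [0.0, 0.5, -2.6]
finger_gap: 0.297
finger_force: 60.5
```

```bash
python3 -c "
from h import *
st('sq')"
```

```text
pocket xyz mm [-1.0958  0.1168 -6.8949] F(tool) [ 0.446  -1.0208  2.3786] T [ 0.6774  0.011  -0.046 ] Fp [-1.0, 0.4, -2.4]
```

Request:
step_arm([
  {"grip":1,"dx":0,"dy":0,"dz":0.15,"wx":0,"wy":0,"wz":0},
  {"grip":1,"dx":0,"dy":0,"dz":0.3,"wx":0,"wy":0,"wz":0},
  {"grip":1,"dx":0,"dy":0,"dz":0.45,"wx":0,"wy":0,"wz":0},
  {"grip":1,"dx":0,"dy":0,"dz":0.6,"wx":0,"wy":0,"wz":0},
  {"grip":1,"dx":0,"dy":0,"dz":0.6,"wx":0,"wy":0,"wz":0},
])

```text
time_s: 9.28
tool_pos: [0.516, 0.2313, 0.1457]
tcp_rot: [1.851, 2.125, 0.471]
contact_force: [0.3, 0.1, -3.0]
finger_gap: 0.297
finger_force: 60.5
```

```bash
python3 -c "
from h import *
st('sq')"
```

```text
pocket xyz mm [ -1.1536   0.1047 -12.961 ] F(tool) [ 0.1092 -1.0086  2.8465] T [ 0.689   0.0152 -0.0257] Fp [-1.0, 0.1, -2.8]
```

Request:
step_arm([
  {"grip":1,"dx":0,"dy":0,"dz":0.1,"wx":0,"wy":0,"wz":0},
  {"grip":1,"dx":0,"dy":0,"dz":0.2,"wx":0,"wy":0,"wz":0},
  {"grip":1,"dx":0,"dy":0,"dz":0.3,"wx":0,"wy":0,"wz":0},
  {"grip":1,"dx":0,"dy":0,"dz":0.4,"wx":0,"wy":0,"wz":0},
  {"grip":1,"dx":0,"dy":0,"dz":0.5,"wx":0,"wy":0,"wz":0},
  {"grip":1,"dx":0,"dy":0,"dz":0.6,"wx":0,"wy":0,"wz":0},
  {"grip":1,"dx":0,"dy":0,"dz":0.7,"wx":0,"wy":0,"wz":0},
  {"grip":1,"dx":0,"dy":0,"dz":0.7,"wx":0,"wy":0,"wz":0},
])

```text
time_s: 10.28
tool_pos: [0.519, 0.2318, 0.1395]
tcp_rot: [1.851, 2.125, 0.471]
contact_force: [-0.1, -0.4, -2.5]
finger_gap: 0.298
finger_force: 60.5
```

Request:
step_arm([
  {"grip":1,"dx":0,"dy":0,"dz":0.1,"wx":0,"wy":0,"wz":0},
  {"grip":1,"dx":0,"dy":0,"dz":0.2,"wx":0,"wy":0,"wz":0},
  {"grip":1,"dx":0,"dy":0,"dz":0.3,"wx":0,"wy":0,"wz":0},
  {"grip":1,"dx":0,"dy":0,"dz":0.35,"wx":0,"wy":0,"wz":0},
  {"grip":1,"dx":0,"dy":0,"dz":0.35,"wx":0,"wy":0,"wz":0},
])

```text
time_s: 10.9
tool_pos: [0.5204, 0.232, 0.1364]
tcp_rot: [1.851, 2.125, 0.471]
contact_force: [-0.0, -0.9, -3.1]
finger_gap: 0.298
finger_force: 60.5
```

Request:
step_arm([
  {"grip":1,"dx":0,"dy":0,"dz":0.1,"wx":0,"wy":0,"wz":0},
  {"grip":1,"dx":0,"dy":0,"dz":0.2,"wx":0,"wy":0,"wz":0},
  {"grip":1,"dx":0,"dy":0,"dz":0.3,"wx":0,"wy":0,"wz":0},
  {"grip":1,"dx":0,"dy":0,"dz":0.4,"wx":0,"wy":0,"wz":0},
  {"grip":1,"dx":0,"dy":0,"dz":0.4,"wx":0,"wy":0,"wz":0},
])

```text
time_s: 11.52
tool_pos: [0.5221, 0.2322, 0.1327]
tcp_rot: [1.851, 2.125, 0.471]
contact_force: [0.0, -0.1, -3.5]
finger_gap: 0.298
finger_force: 60.5
```

Depth is about 27 mm. Continuing gently.

Request:
step_arm([
  {"grip":1,"dx":0,"dy":0,"dz":0.1,"wx":0,"wy":0,"wz":0},
  {"grip":1,"dx":0,"dy":0,"dz":0.2,"wx":0,"wy":0,"wz":0},
  {"grip":1,"dx":0,"dy":0,"dz":0.3,"wx":0,"wy":0,"wz":0},
  {"grip":1,"dx":0,"dy":0,"dz":0.4,"wx":0,"wy":0,"wz":0},
  {"grip":1,"dx":0,"dy":0,"dz":0.4,"wx":0,"wy":0,"wz":0},
])

```text
time_s: 12.15
tool_pos: [0.5238, 0.2324, 0.129]
tcp_rot: [1.851, 2.125, 0.471]
contact_force: [-0.8, -0.2, -2.7]
finger_gap: 0.3
finger_force: 60.5
```

Request:
step_arm([
  {"grip":1,"dx":0,"dy":0,"dz":0.08,"wx":0,"wy":0,"wz":0},
  {"grip":1,"dx":0,"dy":0,"dz":0.16,"wx":0,"wy":0,"wz":0},
  {"grip":1,"dx":0,"dy":0,"dz":0.24,"wx":0,"wy":0,"wz":0},
  {"grip":1,"dx":0,"dy":0,"dz":0.3,"wx":0,"wy":0,"wz":0},
  {"grip":1,"dx":0,"dy":0,"dz":0.3,"wx":0,"wy":0,"wz":0},
])

```text
time_s: 12.78
tool_pos: [0.5249, 0.2327, 0.1268]
tcp_rot: [1.851, 2.125, 0.471]
contact_force: [-6.1, -0.5, 3.0]
finger_gap: 0.297
finger_force: 61.5
```

```bash
python3 -c "
from h import *
st('sq')"
```

```text
pocket xyz mm [ -0.9507   0.2359 -33.8967] F(tool) [ 0.3192 -4.2864 -5.3009] T [ 1.2935 -0.1966  0.0414] Fp [-4.3, 0.3, 5.3]
```

The floor is felt at about 34 mm, roughly 8 N. Release and withdraw.

Request:
step_arm([
  {"grip":0.6,"dx":0,"dy":0,"dz":0,"wx":0,"wy":0,"wz":0},
  {"grip":0.4,"dx":0,"dy":0,"dz":0,"wx":0,"wy":0,"wz":0},
  {"grip":0,"dx":0,"dy":0,"dz":0,"wx":0,"wy":0,"wz":0},
  {"grip":0,"dx":0,"dy":0,"dz":0,"wx":0,"wy":0,"wz":0},
  {"grip":0,"dx":0,"dy":0,"dz":-2,"wx":0,"wy":0,"wz":0},
  {"grip":0,"dx":0,"dy":0,"dz":-5,"wx":0,"wy":0,"wz":0},
  {"grip":0,"dx":0,"dy":0,"dz":-9,"wx":0,"wy":0,"wz":0},
  {"grip":0,"dx":0,"dy":0,"dz":-13,"wx":0,"wy":0,"wz":0},
])

```text
time_s: 13.78
tool_pos: [0.4701, 0.2249, 0.2453]
tcp_rot: [1.851, 2.124, 0.471]
contact_force: [0.9, -0.0, -0.3]
finger_gap: 1.0
finger_force: 0.0
```

```bash
python3 - <<'E'
from h import *
print(bot.observe()['contact_force'])
d((.432,-.242,.26),-16);d((.432,-.242,.094),-16)
E
```

```text
[ 0.8807 -0.0014 -0.3097]
shift cm [-45.7238  -8.5926  -5.6381] w [ 0.4295 -0.0911  0.41  ]
shift cm [-45.7292 -15.6027   9.4091] w [ 0.4295 -0.0911  0.41  ]
```

Request:
step_arm([
  {"grip":0,"dx":-5,"dy":-1,"dz":-1,"wx":0.06,"wy":-0.01,"wz":0.06},
  {"grip":0,"dx":-11,"dy":-2,"dz":-2,"wx":0.12,"wy":-0.03,"wz":0.12},
  {"grip":0,"dx":-17,"dy":-3.2,"dz":-3,"wx":0.18,"wy":-0.04,"wz":0.18},
  {"grip":0,"dx":-23,"dy":-4.3,"dz":-4,"wx":0.25,"wy":-0.05,"wz":0.24},
  {"grip":0,"dx":-29,"dy":-5.4,"dz":-5,"wx":0.31,"wy":-0.065,"wz":0.3},
  {"grip":0,"dx":-35,"dy":-6.6,"dz":-5.6,"wx":0.37,"wy":-0.08,"wz":0.35},
  {"grip":0,"dx":-41,"dy":-7.7,"dz":-5.6,"wx":0.43,"wy":-0.091,"wz":0.41},
  {"grip":0,"dx":-45.7,"dy":-8.6,"dz":-5.6,"wx":0.43,"wy":-0.091,"wz":0.41},
])

```text
time_s: 14.78
tool_pos: [0.4328, -0.2442, 0.2577]
tcp_rot: [-2.509, -1.887, 0.002]
contact_force: [0.7, 0.3, 0.3]
finger_gap: 1.002
finger_force: 0.0
```

```bash
python3 - <<'E'
from h import *
bot.capture('top');t=bot.capture('top');cv2.imwrite('pics/t2.png',t)
d((.432,-.242,.094),-16)
E
```

```text
shift cm [ 0.3159 -0.0836 16.3052] w [-0.0024  0.0003 -0.0042]
```

Request:
step_arm([
  {"grip":0,"dx":0.2,"dy":-0.1,"dz":3,"wx":0,"wy":0,"wz":0},
  {"grip":0,"dx":0.2,"dy":-0.1,"dz":7,"wx":0,"wy":0,"wz":0},
  {"grip":0,"dx":0.2,"dy":-0.1,"dz":11,"wx":0,"wy":0,"wz":0},
  {"grip":0,"dx":0.2,"dy":-0.1,"dz":14,"wx":0,"wy":0,"wz":0},
  {"grip":0,"dx":0.2,"dy":-0.1,"dz":16,"wx":0,"wy":0,"wz":0},
  {"grip":0,"dx":0.2,"dy":-0.1,"dz":16.3,"wx":0,"wy":0,"wz":0},
  {"grip":0.3,"dx":0.2,"dy":-0.1,"dz":16.3,"wx":0,"wy":0,"wz":0},
  {"grip":0.5,"dx":0.2,"dy":-0.1,"dz":16.3,"wx":0,"wy":0,"wz":0},
])

```text
time_s: 15.88
tool_pos: [0.4328, -0.2395, 0.0968]
tcp_rot: [2.508, 1.89, 0.001]
contact_force: [-0.8, -0.8, 0.1]
finger_gap: 0.601
finger_force: 0.0
```

Request:
step_arm([
  {"grip":0.6,"dx":0,"dy":0,"dz":0,"wx":0,"wy":0,"wz":0},
  {"grip":0.7,"dx":0,"dy":0,"dz":0,"wx":0,"wy":0,"wz":0},
  {"grip":0.85,"dx":0,"dy":0,"dz":0,"wx":0,"wy":0,"wz":0},
  {"grip":1,"dx":0,"dy":0,"dz":0,"wx":0,"wy":0,"wz":0},
  {"grip":1,"dx":0,"dy":0,"dz":0,"wx":0,"wy":0,"wz":0},
  {"grip":1,"dx":0,"dy":0,"dz":0,"wx":0,"wy":0,"wz":0},
])

```text
time_s: 16.62
tool_pos: [0.4325, -0.2394, 0.0963]
tcp_rot: [2.509, 1.891, 0.001]
contact_force: [-1.1, 1.9, 6.3]
finger_gap: 0.313
finger_force: 56.4
```

```bash
python3 - <<'E'
from h import *
o=bot.observe();M=R.from_rotvec(o['tcp_rot']).as_matrix();p=o['tool_pos'];print(p,o['finger_gap'],(M.T@(np.array([.432,-.242,.094])-p))*100)
hover('rd',.05,cur=(p+[0,0,.16],M))
E
```

```text
[ 0.4325 -0.2394  0.0963] 0.312650005737054 [-0.2622  0.0282  0.235 ]
shift cm [29.8271  0.1172  5.3105] w [-0.4294  0.091  -0.4103]
```

Request:
step_arm([
  {"grip":1,"dx":0,"dy":0,"dz":-0.3,"wx":0,"wy":0,"wz":0},
  {"grip":1,"dx":0,"dy":0,"dz":-1,"wx":0,"wy":0,"wz":0},
  {"grip":1,"dx":0,"dy":0,"dz":-3,"wx":0,"wy":0,"wz":0},
  {"grip":1,"dx":0,"dy":0,"dz":-6,"wx":0,"wy":0,"wz":0},
  {"grip":1,"dx":0,"dy":0,"dz":-10,"wx":0,"wy":0,"wz":0},
  {"grip":1,"dx":0,"dy":0,"dz":-14,"wx":0,"wy":0,"wz":0},
  {"grip":1,"dx":0,"dy":0,"dz":-16,"wx":0,"wy":0,"wz":0},
  {"grip":1,"dx":0,"dy":0,"dz":-16,"wx":0,"wy":0,"wz":0},
])

```text
time_s: 17.62
tool_pos: [0.4327, -0.2397, 0.257]
tcp_rot: [2.507, 1.89, 0.001]
contact_force: [0.5, -0.0, -3.3]
finger_gap: 0.311
finger_force: 57.4
```

```bash
python3 - <<'E'
from h import *
print(bot.observe()['finger_gap'],bot.observe()['contact_force'])
C['rd']=C['rd']+PY*.0026
hover('rd',.03,.0883)
E
```

```text
0.31054567331746175 [ 0.4944 -0.0024 -3.3242]
shift cm [30.3902  0.6472  6.9593] w [-0.4282  0.0918 -0.4101]
```

Request:
step_arm([
  {"grip":1,"dx":2,"dy":0,"dz":0,"wx":0,"wy":0,"wz":0},
  {"grip":1,"dx":6,"dy":0.1,"dz":0,"wx":-0.07,"wy":0.015,"wz":-0.07},
  {"grip":1,"dx":11,"dy":0.2,"dz":0,"wx":-0.15,"wy":0.03,"wz":-0.14},
  {"grip":1,"dx":16,"dy":0.3,"dz":0,"wx":-0.23,"wy":0.05,"wz":-0.22},
  {"grip":1,"dx":21,"dy":0.4,"dz":0.5,"wx":-0.31,"wy":0.067,"wz":-0.3},
  {"grip":1,"dx":26,"dy":0.5,"dz":1.5,"wx":-0.39,"wy":0.084,"wz":-0.37},
  {"grip":1,"dx":29,"dy":0.6,"dz":3,"wx":-0.428,"wy":0.092,"wz":-0.41},
  {"grip":1,"dx":30.4,"dy":0.65,"dz":4,"wx":-0.428,"wy":0.092,"wz":-0.41},
])

```text
time_s: 18.62
tool_pos: [0.5211, 0.0522, 0.2129]
tcp_rot: [1.853, 2.129, 0.468]
contact_force: [-0.2, -0.2, -3.7]
finger_gap: 0.309
finger_force: 58.3
```

```bash
python3 - <<'E'
from h import *
bot.capture('top');bot.capture('top');bot.capture('top')
C['rd']=C['rd']+PY*.0026
hover('rd',.004,.0883)
E
```

```text
shift cm [-0.0677 -1.0249  5.0896] w [-0.0052 -0.0015 -0.0007]
```

Request:
step_arm([
  {"grip":1,"dx":0,"dy":-0.5,"dz":1.2,"wx":-0.005,"wy":-0.001,"wz":0},
  {"grip":1,"dx":-0.05,"dy":-1.05,"dz":2.5,"wx":-0.005,"wy":-0.001,"wz":0},
  {"grip":1,"dx":-0.05,"dy":-1.05,"dz":3.7,"wx":-0.005,"wy":-0.001,"wz":0},
  {"grip":1,"dx":-0.05,"dy":-1.05,"dz":4.5,"wx":-0.005,"wy":-0.001,"wz":0},
  {"grip":1,"dx":-0.05,"dy":-1.05,"dz":4.9,"wx":-0.005,"wy":-0.001,"wz":0},
  {"grip":1,"dx":-0.05,"dy":-1.05,"dz":5.1,"wx":-0.005,"wy":-0.001,"wz":0},
  {"grip":1,"dx":-0.05,"dy":-1.05,"dz":5.1,"wx":-0.005,"wy":-0.001,"wz":0},
])

```text
time_s: 19.65
tool_pos: [0.5342, 0.0524, 0.1651]
tcp_rot: [1.849, 2.122, 0.475]
contact_force: [-0.1, 0.6, -3.4]
finger_gap: 0.308
finger_force: 58.2
```

```bash
python3 - <<'E'
from h import *
bot.capture('top')
C['rd']=C['rd']+PY*.0026
st('rd',.0883)
E
```

```text
pocket xyz mm [1.5038 0.2213 5.1999] F(tool) [-0.8323 -1.475   2.8674] T [ 0.7635 -0.0003 -0.0386] Fp [-1.5, -0.8, -2.9]
```

Request:
step_arm([
  {"grip":1,"dx":0,"dy":-0.2,"dz":0.1,"wx":0,"wy":0,"wz":0},
  {"grip":1,"dx":0,"dy":-0.2,"dz":0.2,"wx":0,"wy":0,"wz":0},
  {"grip":1,"dx":0,"dy":-0.2,"dz":0.35,"wx":0,"wy":0,"wz":0},
  {"grip":1,"dx":0,"dy":-0.2,"dz":0.5,"wx":0,"wy":0,"wz":0},
  {"grip":1,"dx":0,"dy":-0.2,"dz":0.65,"wx":0,"wy":0,"wz":0},
  {"grip":1,"dx":0,"dy":-0.2,"dz":0.8,"wx":0,"wy":0,"wz":0},
  {"grip":1,"dx":0,"dy":-0.2,"dz":0.8,"wx":0,"wy":0,"wz":0},
])

```text
time_s: 20.58
tool_pos: [0.5357, 0.0526, 0.1566]
tcp_rot: [1.85, 2.123, 0.474]
contact_force: [0.2, 1.3, -4.4]
finger_gap: 0.308
finger_force: 58.3
```

```bash
python3 - <<'E'
from h import *
C['rd']=C['rd']+PY*.0026
st('rd',.0883)
E
```

```text
pocket xyz mm [-0.9168  0.2151 -3.2602] F(tool) [ 1.286  -1.5333  4.1358] T [ 0.8485  0.2136 -0.0029] Fp [-1.5, 1.3, -4.1]
```

Request:
step_arm([
  {"grip":1,"dx":0.05,"dy":0,"dz":0.1,"wx":0,"wy":0,"wz":0},
  {"grip":1,"dx":0.05,"dy":0,"dz":0.2,"wx":0,"wy":0,"wz":0},
  {"grip":1,"dx":0.05,"dy":0,"dz":0.3,"wx":0,"wy":0,"wz":0},
  {"grip":1,"dx":0.05,"dy":0,"dz":0.4,"wx":0,"wy":0,"wz":0},
  {"grip":1,"dx":0.05,"dy":0,"dz":0.4,"wx":0,"wy":0,"wz":0},
])

```text
time_s: 21.2
tool_pos: [0.5373, 0.0532, 0.1531]
tcp_rot: [1.85, 2.123, 0.474]
contact_force: [0.3, -0.0, -4.2]
finger_gap: 0.309
finger_force: 58.4
```

```bash
python3 - <<'E'
from h import *
C['rd']=C['rd']+PY*.0026
st('rd',.0883)
E
```

```text
pocket xyz mm [-0.8473  0.6717 -7.1507] F(tool) [-0.0543 -1.4994  3.9769] T [0.7504 0.0167 0.0401] Fp [-1.5, -0.1, -4.0]
```

It is in, with no side load. Going down through the known-free range in 6 mm steps.

Request:
step_arm([
  {"grip":1,"dx":0,"dy":0,"dz":0.15,"wx":0,"wy":0,"wz":0},
  {"grip":1,"dx":0,"dy":0,"dz":0.3,"wx":0,"wy":0,"wz":0},
  {"grip":1,"dx":0,"dy":0,"dz":0.45,"wx":0,"wy":0,"wz":0},
  {"grip":1,"dx":0,"dy":0,"dz":0.6,"wx":0,"wy":0,"wz":0},
  {"grip":1,"dx":0,"dy":0,"dz":0.6,"wx":0,"wy":0,"wz":0},
])

```text
time_s: 21.82
tool_pos: [0.5398, 0.0536, 0.1476]
tcp_rot: [1.85, 2.123, 0.474]
contact_force: [0.2, -0.3, -2.4]
finger_gap: 0.313
finger_force: 58.4
```

Request:
step_arm([
  {"grip":1,"dx":0,"dy":0,"dz":0.15,"wx":0,"wy":0,"wz":0},
  {"grip":1,"dx":0,"dy":0,"dz":0.3,"wx":0,"wy":0,"wz":0},
  {"grip":1,"dx":0,"dy":0,"dz":0.4,"wx":0,"wy":0,"wz":0},
  {"grip":1,"dx":0,"dy":0,"dz":0.5,"wx":0,"wy":0,"wz":0},
  {"grip":1,"dx":0,"dy":0,"dz":0.6,"wx":0,"wy":0,"wz":0},
  {"grip":1,"dx":0,"dy":0,"dz":0.6,"wx":0,"wy":0,"wz":0},
])

```text
time_s: 22.58
tool_pos: [0.5424, 0.054, 0.1422]
tcp_rot: [1.85, 2.123, 0.474]
contact_force: [1.0, -0.2, -3.8]
finger_gap: 0.306
finger_force: 58.4
```

Depth is about 19 mm.

Request:
step_arm([
  {"grip":1,"dx":0,"dy":0,"dz":0.1,"wx":0,"wy":0,"wz":0},
  {"grip":1,"dx":0,"dy":0,"dz":0.2,"wx":0,"wy":0,"wz":0},
  {"grip":1,"dx":0,"dy":0,"dz":0.3,"wx":0,"wy":0,"wz":0},
  {"grip":1,"dx":0,"dy":0,"dz":0.4,"wx":0,"wy":0,"wz":0},
  {"grip":1,"dx":0,"dy":0,"dz":0.4,"wx":0,"wy":0,"wz":0},
])

```text
time_s: 23.2
tool_pos: [0.544, 0.0542, 0.1386]
tcp_rot: [1.85, 2.123, 0.474]
contact_force: [0.4, -0.0, -3.2]
finger_gap: 0.306
finger_force: 58.4
```

Request:
step_arm([
  {"grip":1,"dx":0,"dy":0,"dz":0.1,"wx":0,"wy":0,"wz":0},
  {"grip":1,"dx":0,"dy":0,"dz":0.2,"wx":0,"wy":0,"wz":0},
  {"grip":1,"dx":0,"dy":0,"dz":0.3,"wx":0,"wy":0,"wz":0},
  {"grip":1,"dx":0,"dy":0,"dz":0.4,"wx":0,"wy":0,"wz":0},
  {"grip":1,"dx":0,"dy":0,"dz":0.4,"wx":0,"wy":0,"wz":0},
])

```text
time_s: 23.82
tool_pos: [0.5457, 0.0544, 0.135]
tcp_rot: [1.85, 2.123, 0.474]
contact_force: [-0.5, 0.3, -2.8]
finger_gap: 0.311
finger_force: 58.4
```

Request:
step_arm([
  {"grip":1,"dx":0,"dy":0,"dz":0.1,"wx":0,"wy":0,"wz":0},
  {"grip":1,"dx":0,"dy":0,"dz":0.2,"wx":0,"wy":0,"wz":0},
  {"grip":1,"dx":0,"dy":0,"dz":0.3,"wx":0,"wy":0,"wz":0},
  {"grip":1,"dx":0,"dy":0,"dz":0.4,"wx":0,"wy":0,"wz":0},
  {"grip":1,"dx":0,"dy":0,"dz":0.4,"wx":0,"wy":0,"wz":0},
])

```text
time_s: 24.45
tool_pos: [0.5474, 0.0547, 0.1319]
tcp_rot: [1.849, 2.122, 0.475]
contact_force: [-5.9, -0.3, 2.2]
finger_gap: 0.307
finger_force: 59.0
```

Request:
step_arm([
  {"grip":1,"dx":0,"dy":0,"dz":0.05,"wx":0,"wy":0,"wz":0},
  {"grip":1,"dx":0,"dy":0,"dz":0.05,"wx":0,"wy":0,"wz":0},
])

```text
time_s: 24.7
tool_pos: [0.5476, 0.0547, 0.1317]
tcp_rot: [1.849, 2.122, 0.475]
contact_force: [-8.0, -0.4, 4.2]
finger_gap: 0.31
finger_force: 59.2
```

```bash
python3 - <<'E'
from h import *
C['rd']=C['rd']+PY*.0026
st('rd',.0883)
E
```

```text
pocket xyz mm [ -0.4371   0.746  -30.9128] F(tool) [ 0.6804 -5.4281 -7.1907] T [1.6297 0.1415 0.0418] Fp [-5.5, 0.7, 7.2]
```

The force rises smoothly at about 31 mm, so this is the floor. Release and withdraw.

Request:
step_arm([
  {"grip":0.6,"dx":0,"dy":0,"dz":0,"wx":0,"wy":0,"wz":0},
  {"grip":0.4,"dx":0,"dy":0,"dz":0,"wx":0,"wy":0,"wz":0},
  {"grip":0,"dx":0,"dy":0,"dz":0,"wx":0,"wy":0,"wz":0},
  {"grip":0,"dx":0,"dy":0,"dz":0,"wx":0,"wy":0,"wz":0},
  {"grip":0,"dx":0,"dy":0,"dz":-2,"wx":0,"wy":0,"wz":0},
  {"grip":0,"dx":0,"dy":0,"dz":-5,"wx":0,"wy":0,"wz":0},
  {"grip":0,"dx":0,"dy":0,"dz":-9,"wx":0,"wy":0,"wz":0},
  {"grip":0,"dx":0,"dy":0,"dz":-13,"wx":0,"wy":0,"wz":0},
])

```text
time_s: 25.7
tool_pos: [0.4923, 0.047, 0.2497]
tcp_rot: [1.849, 2.122, 0.475]
contact_force: [1.2, -0.7, -0.7]
finger_gap: 1.001
finger_force: 0.0
```

```bash
python3 - <<'E'
from h import *
bot.capture('top');bot.capture('top')
d((.583,-.288,.26),18.3)
E
```

```text
shift cm [-34.4132   4.1448   1.2916] w [ 0.4452  0.0402 -0.1792]
```

Request:
step_arm([
  {"grip":0,"dx":-4,"dy":0.5,"dz":0,"wx":0.05,"wy":0,"wz":-0.02},
  {"grip":0,"dx":-9,"dy":1.1,"dz":0,"wx":0.11,"wy":0.01,"wz":-0.05},
  {"grip":0,"dx":-14,"dy":1.7,"dz":0.3,"wx":0.18,"wy":0.02,"wz":-0.07},
  {"grip":0,"dx":-19,"dy":2.3,"dz":0.6,"wx":0.25,"wy":0.02,"wz":-0.1},
  {"grip":0,"dx":-24,"dy":2.9,"dz":0.9,"wx":0.32,"wy":0.03,"wz":-0.13},
  {"grip":0,"dx":-29,"dy":3.5,"dz":1.2,"wx":0.39,"wy":0.035,"wz":-0.16},
  {"grip":0,"dx":-33,"dy":4,"dz":1.3,"wx":0.445,"wy":0.04,"wz":-0.179},
  {"grip":0,"dx":-34.4,"dy":4.15,"dz":1.3,"wx":0.445,"wy":0.04,"wz":-0.179},
])

```text
time_s: 26.8
tool_pos: [0.5835, -0.2898, 0.2512]
tcp_rot: [-1.836, -2.538, 0.009]
contact_force: [0.4, 0.7, -1.2]
finger_gap: 0.995
finger_force: 0.0
```

```bash
python3 - <<'E'
from h import *
for i in range(4):bot.capture('top')
d((.583,-.288,.094),18.3)
E
```

```text
shift cm [-0.12    0.1151 16.0454] w [-0.006  -0.0015 -0.0002]
```

Request:
step_arm([
  {"grip":0,"dx":-0.1,"dy":0.1,"dz":3,"wx":-0.006,"wy":-0.001,"wz":0},
  {"grip":0,"dx":-0.1,"dy":0.1,"dz":7,"wx":-0.006,"wy":-0.001,"wz":0},
  {"grip":0,"dx":-0.1,"dy":0.1,"dz":11,"wx":-0.006,"wy":-0.001,"wz":0},
  {"grip":0,"dx":-0.1,"dy":0.1,"dz":14,"wx":-0.006,"wy":-0.001,"wz":0},
  {"grip":0,"dx":-0.1,"dy":0.1,"dz":15.8,"wx":-0.006,"wy":-0.001,"wz":0},
  {"grip":0,"dx":-0.1,"dy":0.1,"dz":16.1,"wx":-0.006,"wy":-0.001,"wz":0},
  {"grip":0.3,"dx":-0.1,"dy":0.1,"dz":16.1,"wx":-0.006,"wy":-0.001,"wz":0},
  {"grip":0.5,"dx":-0.1,"dy":0.1,"dz":16.1,"wx":-0.006,"wy":-0.001,"wz":0},
])

```text
time_s: 28.0
tool_pos: [0.5835, -0.2888, 0.0948]
tcp_rot: [1.839, 2.545, 0.0]
contact_force: [0.2, -0.3, -0.6]
finger_gap: 0.606
finger_force: 0.0
```

Request:
step_arm([
  {"grip":0.6,"dx":0,"dy":0,"dz":0,"wx":0,"wy":0,"wz":0},
  {"grip":0.7,"dx":0,"dy":0,"dz":0,"wx":0,"wy":0,"wz":0},
  {"grip":0.85,"dx":0,"dy":0,"dz":0,"wx":0,"wy":0,"wz":0},
  {"grip":1,"dx":0,"dy":0,"dz":0,"wx":0,"wy":0,"wz":0},
  {"grip":1,"dx":0,"dy":0,"dz":0,"wx":0,"wy":0,"wz":0},
  {"grip":1,"dx":0,"dy":0,"dz":0,"wx":0,"wy":0,"wz":0},
])

```text
time_s: 28.75
tool_pos: [0.583, -0.2888, 0.094]
tcp_rot: [1.84, 2.546, -0.0]
contact_force: [-1.6, 0.8, 6.4]
finger_gap: 0.302
finger_force: 58.5
```

```bash
python3 - <<'E'
from h import *
o=bot.observe();M=R.from_rotvec(o['tcp_rot']).as_matrix();p=o['tool_pos'];print(p,o['finger_gap'],(M.T@(np.array([.583,-.288,.094])-p))*100,np.degrees(np.arctan2(M[1,0],M[0,0])))
E
```

```text
[ 0.583  -0.2888  0.094 ] 0.3020636898089735 [ 0.0721  0.0223 -0.0014] 108.28752970345639
```

Request:
step_arm([
  {"grip":1,"dx":0,"dy":0,"dz":-0.3,"wx":0,"wy":0,"wz":0},
  {"grip":1,"dx":0,"dy":0,"dz":-1,"wx":0,"wy":0,"wz":0},
  {"grip":1,"dx":0,"dy":0,"dz":-3,"wx":0,"wy":0,"wz":0},
  {"grip":1,"dx":0,"dy":0,"dz":-6,"wx":0,"wy":0,"wz":0},
  {"grip":1,"dx":0,"dy":0,"dz":-10,"wx":0,"wy":0,"wz":0},
  {"grip":1,"dx":0,"dy":0,"dz":-14,"wx":0,"wy":0,"wz":0},
  {"grip":1,"dx":0,"dy":0,"dz":-17.5,"wx":0,"wy":0,"wz":0},
  {"grip":1,"dx":0,"dy":0,"dz":-18.5,"wx":0,"wy":0,"wz":0},
])

```text
time_s: 29.75
tool_pos: [0.5835, -0.2888, 0.2806]
tcp_rot: [1.839, 2.544, 0.0]
contact_force: [0.2, -0.2, -4.0]
finger_gap: 0.298
finger_force: 58.9
```

```bash
python3 - <<'E'
from h import *
for i in range(3):bot.capture('top')
o=bot.observe();print(o['finger_gap'],o['contact_force'],o['tool_pos'])
C['ob']=C['ob']-PY*.0007-PX*.0009
hover('ob',.05)
E
```

```text
0.3002107546331066 [ 1.029   0.6653 -3.7041] [ 0.5831 -0.2887  0.2772]
shift cm [42.8521  5.6838  7.4738] w [-0.4366 -0.0405  0.1783]
```

Request:
step_arm([
  {"grip":1,"dx":3,"dy":0.4,"dz":0,"wx":0,"wy":0,"wz":0},
  {"grip":1,"dx":8,"dy":1.1,"dz":0,"wx":-0.05,"wy":0,"wz":0.02},
  {"grip":1,"dx":14,"dy":1.9,"dz":0,"wx":-0.12,"wy":-0.01,"wz":0.05},
  {"grip":1,"dx":20,"dy":2.7,"dz":0,"wx":-0.19,"wy":-0.02,"wz":0.08},
  {"grip":1,"dx":26,"dy":3.5,"dz":0,"wx":-0.26,"wy":-0.025,"wz":0.11},
  {"grip":1,"dx":32,"dy":4.3,"dz":0,"wx":-0.33,"wy":-0.03,"wz":0.14},
  {"grip":1,"dx":38,"dy":5.1,"dz":0,"wx":-0.4,"wy":-0.036,"wz":0.165},
  {"grip":1,"dx":42,"dy":5.6,"dz":0,"wx":-0.436,"wy":-0.04,"wz":0.178},
])

```text
time_s: 30.9
tool_pos: [0.5024, 0.1296, 0.276]
tcp_rot: [1.85, 2.126, 0.471]
contact_force: [-0.2, -0.1, -3.2]
finger_gap: 0.298
finger_force: 59.6
```

```bash
python3 - <<'E'
from h import *
for i in range(6):bot.capture('top')
C['ob']=C['ob']-PY*.0007-PX*.0009
hover('ob',.01)
E
```

```text
shift cm [ 0.9269 -3.1581 10.7112] w [-0.0021  0.0006  0.0002]
```

Request:
step_arm([
  {"grip":1,"dx":0.4,"dy":-1.2,"dz":1,"wx":0,"wy":0,"wz":0},
  {"grip":1,"dx":0.9,"dy":-2.5,"dz":3,"wx":-0.002,"wy":0,"wz":0},
  {"grip":1,"dx":0.93,"dy":-3.15,"dz":5,"wx":-0.002,"wy":0,"wz":0},
  {"grip":1,"dx":0.93,"dy":-3.15,"dz":7.5,"wx":-0.002,"wy":0,"wz":0},
  {"grip":1,"dx":0.93,"dy":-3.15,"dz":9.5,"wx":-0.002,"wy":0,"wz":0},
  {"grip":1,"dx":0.93,"dy":-3.15,"dz":10.7,"wx":-0.002,"wy":0,"wz":0},
  {"grip":1,"dx":0.93,"dy":-3.15,"dz":10.7,"wx":-0.002,"wy":0,"wz":0},
  {"grip":1,"dx":0.93,"dy":-3.15,"dz":10.7,"wx":-0.002,"wy":0,"wz":0},
])

```text
time_s: 32.2
tool_pos: [0.5199, 0.139, 0.1689]
tcp_rot: [1.849, 2.123, 0.474]
contact_force: [0.3, -0.1, -3.2]
finger_gap: 0.295
finger_force: 59.2
```

```bash
python3 - <<'E'
from h import *
for i in range(4):bot.capture('top')
C['ob']=C['ob']-PY*.0007-PX*.0009
hover('ob',.003);st('ob')
E
```

```text
shift cm [-0.0823 -0.1602  0.8835] w [ 0.0032 -0.0002  0.0004]
pocket xyz mm [ 1.8479  0.8418 11.8405] F(tool) [-0.0198 -1.4919  3.6927] T [ 0.6494  0.0123 -0.0481] Fp [-1.5, -0.0, -3.7]
```

Request:
step_arm([
  {"grip":1,"dx":-0.08,"dy":-0.16,"dz":0.3,"wx":0.003,"wy":0,"wz":0},
  {"grip":1,"dx":-0.08,"dy":-0.16,"dz":0.6,"wx":0.003,"wy":0,"wz":0},
  {"grip":1,"dx":-0.08,"dy":-0.16,"dz":0.8,"wx":0.003,"wy":0,"wz":0},
  {"grip":1,"dx":-0.08,"dy":-0.16,"dz":1.0,"wx":0.003,"wy":0,"wz":0},
  {"grip":1,"dx":-0.08,"dy":-0.16,"dz":1.15,"wx":0.003,"wy":0,"wz":0},
  {"grip":1,"dx":-0.08,"dy":-0.16,"dz":1.3,"wx":0.003,"wy":0,"wz":0},
  {"grip":1,"dx":-0.08,"dy":-0.16,"dz":1.45,"wx":0.003,"wy":0,"wz":0},
  {"grip":1,"dx":-0.08,"dy":-0.16,"dz":1.45,"wx":0.003,"wy":0,"wz":0},
])

```text
time_s: 33.4
tool_pos: [0.5244, 0.1391, 0.1542]
tcp_rot: [1.85, 2.126, 0.47]
contact_force: [0.0, 0.7, -2.7]
finger_gap: 0.298
finger_force: 59.3
```

```bash
python3 - <<'E'
from h import *
C['ob']=C['ob']-PY*.0007-PX*.0009
st('ob')
E
```

```text
pocket xyz mm [-0.5991 -0.0569 -3.4592] F(tool) [ 0.7307 -1.0082  2.5239] T [ 0.6746 -0.0099  0.0048] Fp [-1.0, 0.7, -2.5]
```

Request:
step_arm([
  {"grip":1,"dx":0,"dy":0,"dz":0.1,"wx":0,"wy":0,"wz":0},
  {"grip":1,"dx":0,"dy":0,"dz":0.2,"wx":0,"wy":0,"wz":0},
  {"grip":1,"dx":0,"dy":0,"dz":0.3,"wx":0,"wy":0,"wz":0},
  {"grip":1,"dx":0,"dy":0,"dz":0.4,"wx":0,"wy":0,"wz":0},
  {"grip":1,"dx":0,"dy":0,"dz":0.4,"wx":0,"wy":0,"wz":0},
])

```text
time_s: 34.02
tool_pos: [0.5261, 0.1393, 0.1506]
tcp_rot: [1.85, 2.126, 0.47]
contact_force: [0.5, 0.1, -2.2]
finger_gap: 0.296
finger_force: 59.3
```

```bash
python3 - <<'E'
from h import *
C['ob']=C['ob']-PY*.0007-PX*.0009
st('ob')
E
```

```text
pocket xyz mm [-0.5698 -0.0336 -7.4109] F(tool) [-0.0037 -0.4869  2.2311] T [0.6621 0.011  0.0042] Fp [-0.5, -0.0, -2.2]
```

In and free.

Request:
step_arm([
  {"grip":1,"dx":0,"dy":0,"dz":0.15,"wx":0,"wy":0,"wz":0},
  {"grip":1,"dx":0,"dy":0,"dz":0.3,"wx":0,"wy":0,"wz":0},
  {"grip":1,"dx":0,"dy":0,"dz":0.45,"wx":0,"wy":0,"wz":0},
  {"grip":1,"dx":0,"dy":0,"dz":0.6,"wx":0,"wy":0,"wz":0},
  {"grip":1,"dx":0,"dy":0,"dz":0.6,"wx":0,"wy":0,"wz":0},
])

```text
time_s: 34.65
tool_pos: [0.5286, 0.1397, 0.1451]
tcp_rot: [1.85, 2.126, 0.47]
contact_force: [0.3, 0.4, -3.3]
finger_gap: 0.293
finger_force: 59.4
```

Request:
step_arm([
  {"grip":1,"dx":0,"dy":0,"dz":0.1,"wx":0,"wy":0,"wz":0},
  {"grip":1,"dx":0,"dy":0,"dz":0.2,"wx":0,"wy":0,"wz":0},
  {"grip":1,"dx":0,"dy":0,"dz":0.3,"wx":0,"wy":0,"wz":0},
  {"grip":1,"dx":0,"dy":0,"dz":0.4,"wx":0,"wy":0,"wz":0},
  {"grip":1,"dx":0,"dy":0,"dz":0.5,"wx":0,"wy":0,"wz":0},
  {"grip":1,"dx":0,"dy":0,"dz":0.5,"wx":0,"wy":0,"wz":0},
])

```text
time_s: 35.4
tool_pos: [0.5306, 0.14, 0.1406]
tcp_rot: [1.85, 2.126, 0.47]
contact_force: [0.6, 0.0, -2.7]
finger_gap: 0.296
finger_force: 59.3
```

Depth is about 18.5 mm. This floor may be shallow, so I take 2.5 mm steps.

Request:
step_arm([
  {"grip":1,"dx":0,"dy":0,"dz":0.08,"wx":0,"wy":0,"wz":0},
  {"grip":1,"dx":0,"dy":0,"dz":0.16,"wx":0,"wy":0,"wz":0},
  {"grip":1,"dx":0,"dy":0,"dz":0.25,"wx":0,"wy":0,"wz":0},
  {"grip":1,"dx":0,"dy":0,"dz":0.25,"wx":0,"wy":0,"wz":0},
])

```text
time_s: 35.9
tool_pos: [0.5317, 0.1401, 0.1384]
tcp_rot: [1.85, 2.126, 0.47]
contact_force: [0.4, 1.3, -3.1]
finger_gap: 0.3
finger_force: 59.3
```

Request:
step_arm([
  {"grip":1,"dx":0,"dy":0,"dz":0.1,"wx":0,"wy":0,"wz":0},
  {"grip":1,"dx":0,"dy":0,"dz":0.2,"wx":0,"wy":0,"wz":0},
  {"grip":1,"dx":0,"dy":0,"dz":0.3,"wx":0,"wy":0,"wz":0},
  {"grip":1,"dx":0,"dy":0,"dz":0.3,"wx":0,"wy":0,"wz":0},
])

```text
time_s: 36.4
tool_pos: [0.5329, 0.1403, 0.1356]
tcp_rot: [1.85, 2.126, 0.47]
contact_force: [1.0, 0.5, -4.3]
finger_gap: 0.298
finger_force: 59.3
```

Request:
step_arm([
  {"grip":1,"dx":0,"dy":0,"dz":0.1,"wx":0,"wy":0,"wz":0},
  {"grip":1,"dx":0,"dy":0,"dz":0.2,"wx":0,"wy":0,"wz":0},
  {"grip":1,"dx":0,"dy":0,"dz":0.3,"wx":0,"wy":0,"wz":0},
  {"grip":1,"dx":0,"dy":0,"dz":0.3,"wx":0,"wy":0,"wz":0},
])

```text
time_s: 36.9
tool_pos: [0.534, 0.1405, 0.1336]
tcp_rot: [1.85, 2.126, 0.47]
contact_force: [-7.2, -1.1, 5.0]
finger_gap: 0.297
finger_force: 60.5
```

The floor is felt at about 26 mm, about 11 N, with the same signature as the other two. Release and withdraw.

Request:
step_arm([
  {"grip":0.6,"dx":0,"dy":0,"dz":0,"wx":0,"wy":0,"wz":0},
  {"grip":0.4,"dx":0,"dy":0,"dz":0,"wx":0,"wy":0,"wz":0},
  {"grip":0,"dx":0,"dy":0,"dz":0,"wx":0,"wy":0,"wz":0},
  {"grip":0,"dx":0,"dy":0,"dz":0,"wx":0,"wy":0,"wz":0},
  {"grip":0,"dx":0,"dy":0,"dz":-2,"wx":0,"wy":0,"wz":0},
  {"grip":0,"dx":0,"dy":0,"dz":-5,"wx":0,"wy":0,"wz":0},
  {"grip":0,"dx":0,"dy":0,"dz":-10,"wx":0,"wy":0,"wz":0},
  {"grip":0,"dx":0,"dy":0,"dz":-15,"wx":0,"wy":0,"wz":0},
])

```text
time_s: 37.9
tool_pos: [0.4707, 0.1316, 0.2702]
tcp_rot: [1.85, 2.126, 0.47]
contact_force: [1.3, 0.5, 0.5]
finger_gap: 1.002
finger_force: 0.0
```

Request:
step_arm([
  {"grip":0,"dx":0,"dy":0,"dz":-4,"wx":0,"wy":0,"wz":0},
  {"grip":0,"dx":-5,"dy":0,"dz":-4,"wx":0,"wy":0,"wz":0},
  {"grip":0,"dx":-10,"dy":0,"dz":-4,"wx":0,"wy":0,"wz":0},
  {"grip":0,"dx":-15,"dy":0,"dz":-4,"wx":0,"wy":0,"wz":0},
  {"grip":0,"dx":-20,"dy":0,"dz":-4,"wx":0,"wy":0,"wz":0},
  {"grip":0,"dx":-25,"dy":0,"dz":-4,"wx":0,"wy":0,"wz":0},
  {"grip":0,"dx":-25,"dy":0,"dz":-4,"wx":0,"wy":0,"wz":0},
])

```text
time_s: 38.78
tool_pos: [0.4893, -0.1213, 0.3047]
tcp_rot: [1.856, 2.121, 0.468]
contact_force: [1.4, 1.5, 0.5]
finger_gap: 1.0
finger_force: 0.0
```

```bash
python3 - <<'E'
from h import *
s=bot.capture('side');cv2.imwrite('pics/end.png',s)
print(bot.observe()['contact_force'],bot.observe()['tool_pos'])
for k,dep in(('sq',.034),('ob',.026),('rd',.031)):print(k,proj('side',[C[k]+PZ*(.12-dep)]))
E
```

```text
[ 0.2562 -0.0205 -0.5455] [ 0.4892 -0.1198  0.3049]
sq [[245.713 246.903]]
ob [[263.6689 208.7956]]
rd [[275.7342 181.1785]]
```

View pics/end.png

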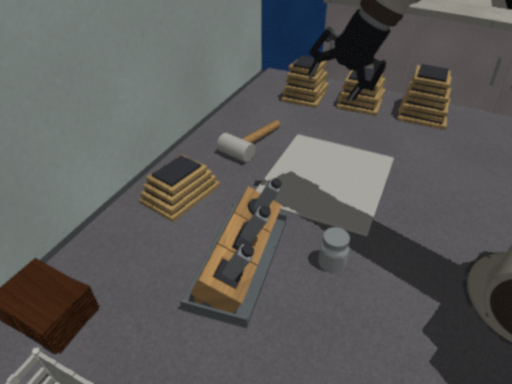

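The picture shows all three dies seated in their pockets, with striking ends near (276,184), (263,211) and (247,250), within about 3 px of the predictions. The mallet, jar and pile have not moved, and the arm is clear.

```bash
python3 -c "
from workcell import bot
print(bot.close_job())"
```

```text
the job is handed in; nothing more can be done
None
```

All three dies are in their matching pockets, each felt gently onto its floor (about 34 mm deep for square, 31 mm for round, 26 mm for oblong) before release; the mallet, jar and pile were not moved, and the job was handed in at about 39 s, with no verdict shown.

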